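Seat the thermometer probe in the slow cooker's lid

ROBOT

A 6-joint arm with a two-finger parallel gripper is mounted at the origin on a cart in front of the work surface, level with it; the furniture and walls round the work are solid. World frame = base frame: x ahead of the robot, y to its left, z up, the work surface at z = 0. Lengths are in m, angles in rad, forces in N, time in s.
With the tool pointing down it reaches from about 0.375 to 0.925 m from the base axis. Payload 5.7 kg.
Tool frame: the origin (TCP) lies midway between the tips of the shut fingers; the grasp point (between the pads) lies 19 mm behind it (grip_depth is the z of the grasp point in the tool frame, in m); z points along the fingers, y is the line along which they close (so a half turn about z gives the same grasp; the last joint's range is limited). The gripper opens to 85 mm and grips with 20 to 120 N. Pads are 22 mm wide; open, the fingers measure 114 mm over their backs; the gripper's body (76 mm by 85 mm) begins 54 mm behind the grasp point. The pads swing forward as they close: fully open they stand 13 mm farther back than shut.
Start: joints at [1.038, 0.359, 1.51, -0, 1.272, -0.115], TCP at [0.243, 0.548, 0.231] pointing down, gripper open.
Joint ranges: [-2.97, 2.97], [-1.01, 2.36], [0.21, 2.38], [-0.96, 4.11], [0.2, 2.71], [-2.98, 2.98]. Speed limits (rad/s): [2.39, 2.39, 3.14, 3.14, 3.14, 3.14].

INTERFACE

Orientations are given as a unit quaternion [x, y, z, w].
In Python, from workcell import get_obs, read_camera, finish_job, grip_depth gives the robot as it stands. The module is installed in compiled form; this text tells all that it offers.
- The arm moves only by the tool jog_arm, never from a script. Its argument "commands" is a list of rows, each a list of 5 numbers: the shift along the tool's x, y, z in m, then the turn about the tool's z in rad, then the opening in per cent of the stroke, from 0 (shut) to 100 (fully open). A call has 1 to 12 rows; each row shifts and turns the commanded pose from where the row before left it, along the tool's axes as they then stand; what a row does not reach is not made up. A row lasts 1/12 s, in which the tool goes at most 41.7 mm and 7.16 degrees, less where a joint would pass 70% of its speed; a pose out of reach is approached as far as the arm can. A call with a gripper value outside its range is refused whole. The fingers move at their own pace and stop on an object; "grip_force" is the grip in N (left out, the last holds). Time passes only in rows, so rows that do not move let the fingers close. It gives the time, the measured TCP pose, the force, the opening and the grip force at its end, in the units of the state.
- get_obs(): the state, without advancing time (a new reading comes with each control period).
- read_camera(name): name is "scene" or "top" or "wrist"; returns a dict with "image" (384x512x3 uint8, red, green, blue), "depth" (384x512 float32, m along the optical axis (not along the pixel's ray), 0 where there is no reading), "fx", "fy", "cx", "cy" (pixels), "xyz" and "rotation" of the camera in the world; the wrist camera has in their place "T_tool_cam" (4x4, takes a point from camera to tool coordinates, whose origin is the TCP and whose axes are the flange's). Camera axes: x right, y down, z forward; pixel columns grow to the right and rows downward; lengths in m; the calibration is good to about 2 mm. A picture is of the moment at which its call begins: read the wrist's pose just before it.
- finish_job(): hands the job in; it is judged then, once.
The state is a dict: "time_s": time; "q": joint angles; "qvel": joint speeds; "joint_torque": joint torques, N m; "eef_pos": TCP position; "orientation": TCP orientation; "force": force on the tool from outside, world axes, zero at the start; "torque": the same for the moment, N m; "grip_width": finger opening in m; "gripper_force": force on a finger pad.
Only numpy, scipy, OpenCV 4.12 (cv2) and the standard library are available. Lean on these libraries where they do the work, as an engineer would, in place of code of your own. Each camera call takes 0.05 s, during which the arm holds its last target. There are 200 camera calls.

TASK

Take the cordless thermometer probe out of its charging stand, set its tip lightly on the slow cooker's flat lid and slide it along until you feel it drop into the self-closing probe port hidden flush in the lid, then push it straight down until its collar sits flush on the lid and let go of it. Work slowly and gently, without knocking or pressing the probe hard on the lid, and leave the things standing around where they are.

Things in the scene. Friction and masses are not known exactly. Their poses are not given: they have to be found in the camera images.
- probe: cordless thermometer probe, about 100 g, 94 mm long, upright in the stand: steel stem 8 mm across and 50 mm long with a blunt tip, then a round steel collar 26 mm across and 4 mm thick, a rubber seal under it, then a black handle. Origin at the centre of the tip, z up the stem; x and y square to the handle's sides. The seal's underside is 50 mm above the tip.
- stand: charging stand of dark turned wood, fixed to the worktop: a round foot 74 mm across and a post 41 mm across and 55 mm high, with an upright hole 12.5 mm across and 51 mm deep in its top. The probe's stem stands loosely in it, the collar on the post; it lifts straight up and out. Origin at the centre of its underside, z up.
- cooker: round slow cooker, fixed on the worktop, empty: brushed steel housing 194 mm across, black side handles at its +y and -y (246 mm over both), a dial on its front (-x). Origin at the centre of its underside, z up. Its lid lies centred on its axis; under the lid are 80 mm of free depth. A tall pantry door frame stands at the worktop's right end (x 0.4, y -0.22): swing past it drawn in.
- salt_shaker: glass salt shaker, 44 mm across and 90 mm tall, stands loose on the worktop; leave it. Origin at the centre of its underside.
- mustard_tin: tin, 58 mm across and 72 mm tall, stands loose on the worktop; leave it. Origin at the centre of its underside.
- teaspoon_1: steel teaspoon, 134 mm long, lies loose on the worktop; leave it. Origin at the centre of its underside.
- probe_handle (a point): middle of the probe's black handle, 74 mm above the tip on its axis. The handle has a square section of 20 x 20 mm with slightly rounded edges and runs from 54 to 94 mm above the tip. Hold the probe here.
- lid_centre (a point): on the cooker's axis at the height of the lid's flat top, 105 mm above the cooker's underside. The lid, a flat round plate of plain grey metal, is rigid (meet it at 10 mm/s or so) and does not turn or lift under light forces. Its edge bead (176 mm across) stands 1 to 2 mm higher; a black knob 31 mm across in its middle stands 22 mm above the flat.
- port_arc_mid (a point): point on the lid's flat top 60 mm in front (-x) of its centre: middle of the arc on which the port lies. The port, a round hole 13 mm across, has its centre 60 mm from the lid's centre, up to 70 degrees to either side of this point, place unknown. A sprung flap closes it flush and looks like the lid; less than 1 N on the flap swings it down inside. It must be found by feel.
Not all that is in view belongs to the job. Of the things like the probe, leave any that is pink, turquoise or white; of the rest the smaller one is meant.

How it is judged:
On the way, in this order (a step that is already met when the one before it is completed fails the run):
1. the probe is drawn out of its stand (z of probe in the frame of stand above 0.06 m), for 0.1 s.
2. the probe's tip rests on the lid (contact force between probe and cooker above 0.5 N and horizontal distance between probe and cooker below 0.085 m and z of probe in the frame of cooker above 0.1005 m), for 0.2 s.
3. the tip has dropped through the port (z of probe in the frame of cooker below 0.095 m and horizontal distance between probe and cooker below 0.075 m), for 0.1 s.
At the end, for the whole second after the job is handed in: the probe stands upright (within 0.1 rad) and at rest in the lid's port, 50 to 70 mm from the cooker's axis, its collar on the lid to within 3 mm, released (z of probe in the frame of cooker between 0.051 and 0.058 m and horizontal distance between probe and cooker between 0.05 and 0.07 m and angle between probe's own z axis and vertical below 0.1 rad and linear speed of probe below 0.02 m/s); the robot touches nothing.
It fails at once if the probe is knocked or pressed on the cooker or its lid with more than 30 N (contact force between probe and cooker above 30 N).
It fails at once if a bystander is moved by more than 20 mm (distance of any of salt_shaker, mustard_tin, teaspoon_1 from where it was at the start of the episode above 0.02 m).
It also fails if it takes over 70 s, if anything falls off the work surface, if the arm or the gripper's body presses on something with over 40 N, if the wrist force passes 120 N, or if a joint passes its speed limit or range.

## Working session

There is one attempt and no reset: what is moved stays moved. The work goes in short steps, Python scripts to look and compute and a tool call to move; the robot and the scene stay as the last step left them, time stands still between calls to the robot, and variables do not carry over. Pictures are saved under pics/ and viewed, at most 10 in all, crops included, and the job is handed in when it is done.

Besides the shell and the picture viewer there is one more tool, called after "Emit:" by a JSON object that holds its "api" and its "payload". jog_arm: Moves the arm, as the interface text tells. Its arguments: {"type":"object","properties":{"commands":{"type":"array","items":{"type":"array","items":{"type":"number"}}},"grip_force":{"type":"number"}},"required":["commands"]}

```bash
mkdir -p pics
cat > h.py <<'E'
import numpy as np, cv2
from workcell import get_obs, read_camera, finish_job, grip_depth
from scipy.spatial.transform import Rotation as R
def cam(name):
    o=get_obs(); c=read_camera(name)
    if name=="wrist":
        T=np.eye(4);T[:3,:3]=R.from_quat(o["orientation"]).as_matrix();T[:3,3]=o["eef_pos"]
        T=T@c["T_tool_cam"]; c["rotation"]=T[:3,:3]; c["xyz"]=T[:3,3]
    else:
        r=np.array(c["rotation"]); c["rotation"]=r if r.shape==(3,3) else R.from_quat(r).as_matrix()
    return c
def ray(c,u,v,z):
    d=c["rotation"]@np.array([(u-c["cx"])/c["fx"],(v-c["cy"])/c["fy"],1]); p=np.array(c["xyz"])
    return p+d*(z-p[2])/d[2]
def pt(c,u,v):
    d=c["depth"][int(v),int(u)]
    return np.array(c["xyz"])+c["rotation"]@np.array([(u-c["cx"])/c["fx"]*d,(v-c["cy"])/c["fy"]*d,d])
def save(c,n): cv2.imwrite("pics/"+n+".png",c["image"][:,:,::-1])
E
python3 - <<'E'
from h import *
print(grip_depth,get_obs())
import pickle
for n in("scene","top"):
    c=cam(n);save(c,n);pickle.dump(c,open(n+".pkl","wb"));print(n,c["xyz"],c["rotation"],c["fx"])
E
```

```text
-0.0187 {'time_s': 0.0, 'q': array([ 1.03788474e+00,  3.59514665e-01,  1.51147378e+00,  2.76861748e-05,
        1.27253974e+00, -1.15092406e-01]), 'qvel': array([-0.00084672,  0.00100955, -0.00048373, -0.00026482,  0.00010901,
       -0.00030159]), 'joint_torque': array([-1.07347230e-03, -5.27608395e+01, -2.78618950e+01, -4.21098412e-04,
        1.30148962e-02,  4.15042371e-05]), 'eef_pos': array([0.24308758, 0.54776599, 0.23043214]), 'orientation': array([ 2.07397215e-01,  9.78256336e-01, -9.13197011e-04, -3.20639196e-04]), 'force': array([-0.1392828 ,  0.7791047 , -0.18938833]), 'torque': array([-0.00017385, -0.02059015, -0.00743792]), 'gripper_force': 0.0, 'grip_width': 0.08520207712198054}
scene [ 0.02490733 -0.33873521  0.57763167] [[ 0.85533924 -0.28067996  0.43544638]
 [-0.51766552 -0.49618541  0.69700965]
 [ 0.0204255  -0.82159528 -0.56970519]] 417.7739877945447
top [0.23389166 0.25542255 1.07904057] [[ 2.84200039e-02 -9.87137326e-01  1.57328330e-01]
 [-9.99586329e-01 -2.87603712e-02  1.13211799e-04]
 [ 4.41306559e-03 -1.57266466e-01 -9.87546345e-01]] 447.41314067813937
```

View pics/scene.png

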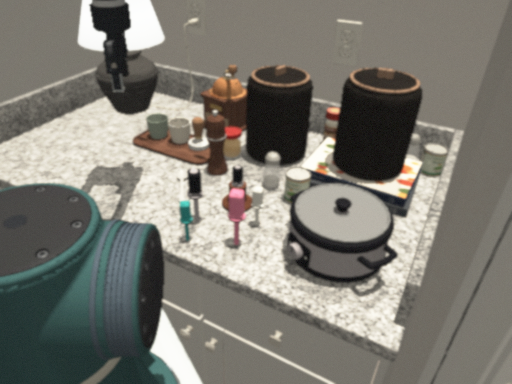

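View pics/top.png

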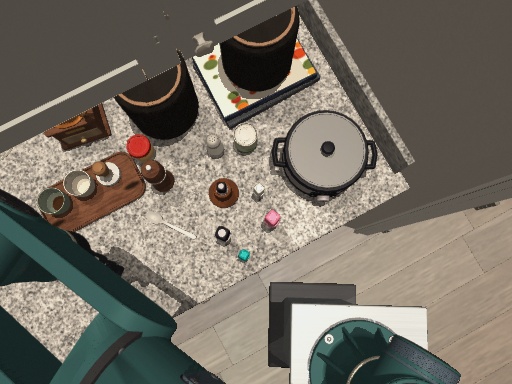

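Run:
```python
from h import *
import pickle
s=pickle.load(open("scene.pkl","rb"));t=pickle.load(open("top.pkl","rb"))
a=cv2.resize(s["image"][150:250,165:265],(400,400),interpolation=cv2.INTER_CUBIC)
b=cv2.resize(t["image"][165:265,190:290],(400,400),interpolation=cv2.INTER_CUBIC)
save({"image":np.hstack([a,b])},"crop")
# rough: stand, black other, cooker
print("stand probe top",ray(t,221.5,187.5,.099), "foot",ray(t,223,193,.005))
for (u,v) in[(222,187),(223,235),(272,218),(258,190),(244,255),(328,149),(300,140),(214,147),(245,138)]: print(u,v,pt(t,u,v).round(3))
# lid circle & housing
```

```text
stand probe top [0.40152196 0.32929529 0.099     ] foot [0.40415082 0.33219471 0.005     ]
222 187 [0.403 0.328 0.098]
223 235 [0.295 0.32  0.126]
272 218 [0.334 0.217 0.128]
258 190 [0.4   0.248 0.091]
244 255 [0.254 0.275 0.094]
328 149 [0.491 0.096 0.121]
300 140 [0.515 0.157 0.103]
214 147 [0.499 0.352 0.078]
245 138 [0.525 0.281 0.071]
```

View pics/crop.png

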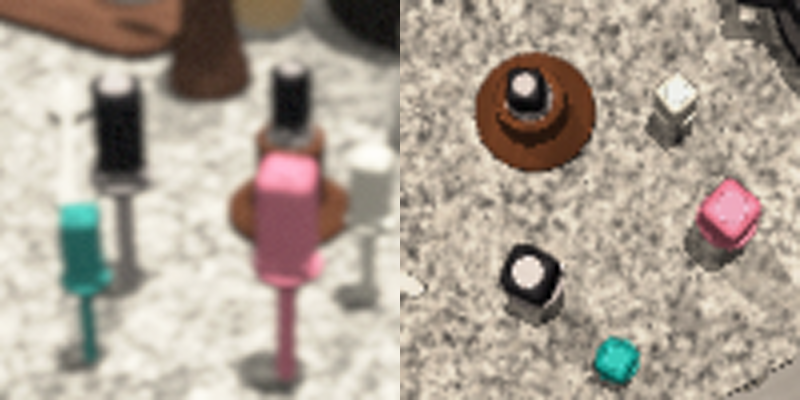

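Candidates: black in the wood stand (top 221,187), larger free-standing black (223,235), pink (272,218), white (258,190), turquoise (244,255). I choose the black one in the wooden stand: it's the smaller of the two blacks, with its top at 98 mm against 126 mm.

```bash
cat >> h.py <<'E'
def to(target,o=None):
    o=o or get_obs(); return R.from_quat(o["orientation"]).as_matrix().T@(np.array(target)-o["eef_pos"])
E
python3 - <<'E'
from h import *
import pickle
print(to([.403,.328,.23])); print(read_camera("wrist")["T_tool_cam"].round(3))
t=pickle.load(open("top.pkl","rb"))
# lid circle
g=cv2.medianBlur(cv2.cvtColor(t["image"],cv2.COLOR_RGB2GRAY),3)[90:210,260:390]
print(cv2.HoughCircles(g,cv2.HOUGH_GRADIENT,1.5,50,param1=100,param2=20,minRadius=34,maxRadius=55))
# points with height 0.100-0.110 near cooker
v,u=np.mgrid[90:210,260:390]
P=np.array([pt(t,a,b) for a,b in zip(u.ravel(),v.ravel())])
m=(abs(P[:,2]-.105)<.006); 
c,r=cv2.minEnclosingCircle(P[m][:,:2].astype(np.float32)*1000); print("lid depth circ",c,r,np.median(P[m],0))
E
```

```text
[-0.23532698 -0.13606782  0.00069638]
[[ 0.002 -0.961 -0.278  0.07 ]
 [ 1.     0.002 -0.     0.   ]
 [ 0.001 -0.278  0.961 -0.142]
 [ 0.     0.     0.     1.   ]]
[[[ 54.75  54.75  54.1 ]
  [122.25   5.25  40.75]]]
lid depth circ (527.9249877929688, 72.39614868164062) 137.39141845703125 [0.4983489  0.09154984 0.10366403]
```

Emit:
{"api": "jog_arm", "payload": {"commands": [[-0.0195,-0.0112,0,0,100],[-0.0195,-0.0112,0,0,100],[-0.0195,-0.0112,0,0,100],[-0.0195,-0.0112,0,0,100],[-0.0195,-0.0112,0,0,100],[-0.0195,-0.0112,0,0,100],[-0.0195,-0.0112,0,0,100],[-0.0195,-0.0112,0,0,100],[-0.0195,-0.0112,0,0,100],[-0.0195,-0.0112,0,0,100],[-0.0195,-0.0112,0,0,100],[-0.0195,-0.0112,0,0,100]]}}

```text
time_s: 1.15
eef_pos: [0.4031, 0.3295, 0.2311]
orientation: [0.207, 0.978, -0.0, -0.0]
force: [0.2, 0.3, -0.6]
grip_width: 0.0849
gripper_force: 0.0
```

Run:
```python
from h import *
import pickle
c=cam("wrist");save(c,"w1");pickle.dump(c,open("w1.pkl","wb"));o=get_obs();print(o["time_s"],o["eef_pos"],o["orientation"],o["force"])
w=c["depth"];v,u=np.mgrid[0:384:2,0:512:2]
P=np.array([pt(c,a,b) for a,b in zip(u.ravel(),v.ravel())])
m=(abs(P[:,2]-.1)<.006)&(np.hypot(P[:,0]-.403,P[:,1]-.328)<.03)
print(m.sum(),P[m].mean(0) if m.any() else 0, (u.ravel()[m].mean(),v.ravel()[m].mean()))
```

```text
1.2 [0.40539704 0.32679945 0.23109849] [ 0.20774693  0.97818136 -0.00121292  0.00098834] [ 2.77767074 -1.7719416   0.56043072]
116 [0.40813349 0.3298201  0.0975277 ] (np.float64(258.0344827586207), np.float64(187.86206896551724))
```

View pics/w1.png

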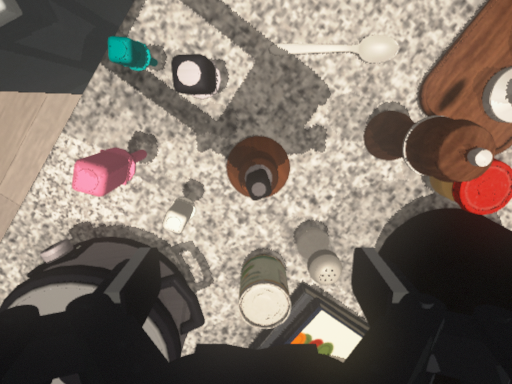

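The picture shows the probe in its wooden stand at (258,185), with clear space around it. The mustard tin is at (265,290) and the salt shaker at (318,255). Next I measure the handle's yaw and the cooker.

```bash
cat >> h.py <<'E'
def cloud(c):
    v,u=np.mgrid[0:384,0:512]; d=c["depth"]
    P=np.stack([(u-c["cx"])/c["fx"]*d,(v-c["cy"])/c["fy"]*d,d],-1)@np.array(c["rotation"]).T+np.array(c["xyz"])
    P[d==0]=np.nan; return P
E
python3 - <<'E'
from h import *
c=cam("wrist");save(c,"w2");o=get_obs();print(o["eef_pos"],o["orientation"])
P=cloud(c)
m=(abs(P[...,2]-.099)<.008)&(np.hypot(P[...,0]-.405,P[...,1]-.329)<.022)
print(m.sum(),P[m].mean(0)); q=P[m][:,:2].astype(np.float32)*1000
print(cv2.minAreaRect(q))
vs,us=np.nonzero(m); R0=np.array([ray(c,a,b,.099)[:2] for a,b in zip(us,vs)],np.float32)*1000
print(cv2.minAreaRect(R0), R0.mean(0))
x=R.from_quat(o["orientation"]).as_matrix(); print("tool y yaw",np.degrees(np.arctan2(x[1,1],x[0,1])))
im=c["image"]; v0,u0=int(vs.mean()),int(us.mean())
a=cv2.resize(im[v0-30:v0+30,u0-40:u0+40],(800,600),interpolation=cv2.INTER_CUBIC)
save({"image":a},"w2c"); print(u0,v0)
E
```

```text
[0.40428919 0.32835798 0.23108327] [ 2.08731982e-01  9.77972651e-01 -6.00161936e-04  3.04356290e-04]
485 [0.40788534 0.3298131  0.09741694]
((409.1054382324219, 329.42578125), (19.878368377685547, 20.486064910888672), 88.31070709228516)
((407.6739807128906, 329.9697265625), (19.685909271240234, 20.147672653198242), 88.3897705078125) [407.51663 329.95935]
tool y yaw 65.90386203638788
259 183
```

View pics/w2c.png

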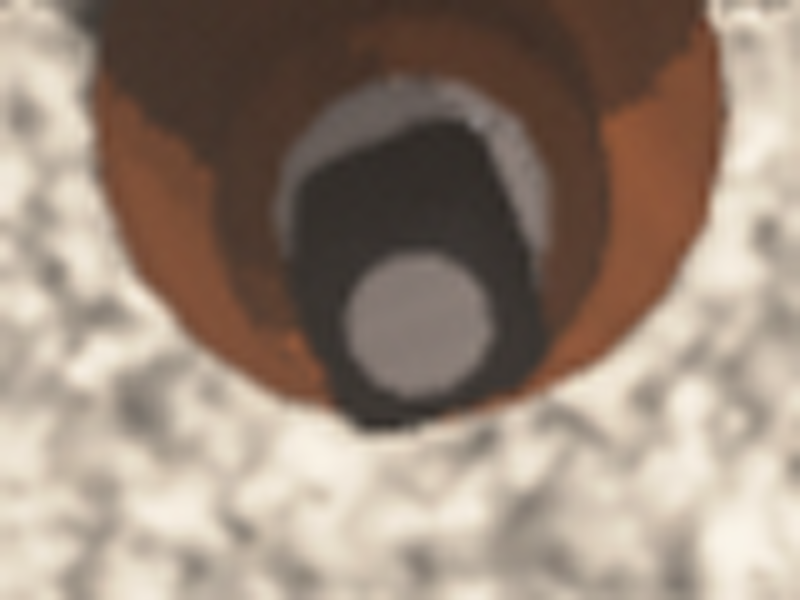

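Emit:
{"api": "jog_arm", "payload": {"commands": [[0,0,0,-0.098,100],[0,0,0,-0.098,100],[0,0,0,-0.098,100],[0,0,0,-0.098,100],[0,0,0,0,100],[0,0,0,0,100],[0,0,0,0,100]]}}

```text
time_s: 1.83
eef_pos: [0.4025, 0.3308, 0.2312]
orientation: [0.014, 1.0, -0.0, -0.0]
force: [-0.8, -0.2, -0.4]
grip_width: 0.0852
gripper_force: 0.0
```

Run:
```python
from h import *
o=get_obs();c=cam("wrist");print(o["eef_pos"],o["force"])
P=cloud(c)
m=(abs(P[...,2]-.099)<.008)&(np.hypot(P[...,0]-.405,P[...,1]-.329)<.022)
vs,us=np.nonzero(m); R0=np.array([ray(c,a,b,.099)[:2] for a,b in zip(us,vs)],np.float32)*1000
r=cv2.minAreaRect(R0);print(r)
x=R.from_quat(o["orientation"]).as_matrix(); print("tool y yaw",np.degrees(np.arctan2(x[1,1],x[0,1])), "x",x[:,0])
print(to([r[0][0]/1000,r[0][1]/1000,.064]))
```

```text
[0.40246656 0.33084011 0.23117328] [-0.75015814 -0.15475994 -0.40422064]
((407.6907958984375, 329.5285339355469), (18.510822296142578, 19.954010009765625), 88.48686218261719)
tool y yaw 88.37923924420348 x [-9.99599874e-01  2.82838747e-02  3.38648728e-04]
[-0.00527584 -0.00109452  0.1671856 ]
```

Emit:
{"api": "jog_arm", "payload": {"commands": [[-0.0026,-0.0005,0.012,0,100],[-0.0027,-0.0006,0.012,0,100],[0,0,0.012,0,100],[0,0,0.012,0,100],[0,0,0.012,0,100],[0,0,0.012,0,100],[0,0,0.012,0,100],[0,0,0.012,0,100],[0,0,0.012,0,100],[0,0,0.012,0,100],[0,0,0.012,0,100],[0,0,0.012,0,100]]}}

```text
time_s: 2.88
eef_pos: [0.4081, 0.3295, 0.0868]
orientation: [0.014, 1.0, 0.0, 0.0]
force: [0.5, 0.0, -0.4]
grip_width: 0.0851
gripper_force: 0.0
```

Emit:
{"api": "jog_arm", "payload": {"commands": [[0,0,0.0075,0,70],[0,0,0.0075,0,60],[0,0,0.008,0,50],[0,0,0,0,50],[0,0,0,0,40],[0,0,0,0,35],[0,0,0,0,30],[0,0,0,0,25],[0,0,0,0,20],[0,0,0,0,10],[0,0,0,0,0],[0,0,0,0,0]], "grip_force": 50}}

```text
time_s: 3.88
eef_pos: [0.4085, 0.3295, 0.0647]
orientation: [0.013, 1.0, 0.0, 0.0]
force: [0.2, -0.7, 5.2]
grip_width: 0.019
gripper_force: 49.8
```

Emit:
{"api": "jog_arm", "payload": {"commands": [[0,0,0,0,0],[0,0,0,0,0],[0,0,0,0,0]]}}

```text
time_s: 4.13
eef_pos: [0.4084, 0.3295, 0.0646]
orientation: [0.013, 1.0, 0.0, 0.0]
force: [0.0, -0.6, 6.5]
grip_width: 0.0195
gripper_force: 49.9
```

Emit:
{"api": "jog_arm", "payload": {"commands": [[0,0,-0.004,0,0],[0,0,-0.008,0,0],[0,0,-0.012,0,0],[0,0,-0.014,0,0],[0,0,-0.015,0,0],[0,0,-0.017,0,0],[0,0,-0.02,0,0],[0,0,-0.02,0,0],[0,0,-0.02,0,0],[0,0,-0.02,0,0],[0,0,-0.015,0,0],[0,0,-0.005,0,0]]}}

```text
time_s: 5.13
eef_pos: [0.4089, 0.3299, 0.237]
orientation: [0.013, 1.0, 0.001, 0.002]
force: [0.2, -0.1, -1.7]
grip_width: 0.0193
gripper_force: 49.2
```

Emit:
{"api": "jog_arm", "payload": {"commands": [[0.003,-0.01,0,0,0],[0.003,-0.015,0,0,0],[0.002,-0.015,0,0,0],[0,-0.015,0,0,0],[0,-0.015,0,0,0],[0,-0.015,0,0,0],[0,-0.015,0,0,0],[0,-0.015,0,0,0],[0,-0.015,0,0,0],[0,-0.01,0,0,0],[0,0,0,0,0],[0,0,0,0,0]]}}

```text
time_s: 6.13
eef_pos: [0.3958, 0.1887, 0.2338]
orientation: [0.014, 1.0, -0.0, -0.001]
force: [-0.5, 0.5, -0.2]
grip_width: 0.0192
gripper_force: 49.2
```

Run:
```python
from h import *
import pickle
o=get_obs();print(o["time_s"],o["eef_pos"],o["force"],o["torque"],o["grip_width"])
c=cam("wrist");save(c,"w3");pickle.dump(c,open("w3.pkl","wb"))
t=cam("top");pickle.dump(t,open("t3.pkl","wb"))
save({"image":np.hstack([cv2.resize(c["image"],(512,384)),cv2.resize(t["image"][90:282,250:394],(288,384))])},"w3b")
```

```text
6.1333 [0.39575338 0.1887139  0.23378414] [-0.47891027  0.53008796 -0.21593713] [-0.0171858   0.02136855 -0.02425251] 0.019208116264325628
```

View pics/w3b.png

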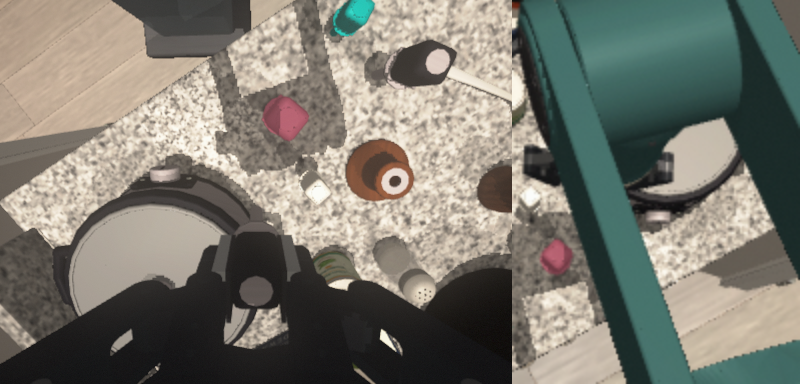

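Run:
```python
from h import *
import pickle
from scipy.optimize import least_squares
for n in("top","scene","w3"):
    c=pickle.load(open(n+".pkl","rb"));P=cloud(c);g=c["image"].astype(int);sat=g.max(-1)-g.min(-1)
    m=(abs(P[...,2]-.105)<.005)&(np.hypot(P[...,0]-.495,P[...,1]-.093)<.12)&(sat<40)&(g.mean(-1)>90)
    k,l,s,_=cv2.connectedComponentsWithStats(m.astype(np.uint8),connectivity=4);i=1+np.argmax(s[1:,4])
    cs,_=cv2.findContours((l==i).astype(np.uint8),cv2.RETR_EXTERNAL,cv2.CHAIN_APPROX_NONE)
    q=max(cs,key=len)[:,0]; W=np.array([ray(c,a,b,.105)[:2] for a,b in q])
    f=least_squares(lambda p:np.hypot(W[:,0]-p[0],W[:,1]-p[1])-p[2],[.495,.093,.085],loss="soft_l1",f_scale=.001)
    print(n,s[i,4],f.x,np.median(abs(f.fun)),"z",np.median(P[l==i],0)[2],np.median(c["image"][l==i],0))
    # knob
    kk=(P[...,2]>.12)&(P[...,2]<.135)&(np.hypot(P[...,0]-.495,P[...,1]-.093)<.03)
    if kk.any() and n!="w3": v,u=np.nonzero(kk);print(" knob",np.mean([ray(c,a,b,.127)[:2] for a,b in zip(u,v)],0),kk.sum())
c=pickle.load(open("w3.pkl","rb"));P=cloud(c)
g=c["image"][160:190,145:185].astype(int);print("dial px",P[175,165],P[170,160],P[170,170])
t=pickle.load(open("top.pkl","rb"));P=cloud(t)
# handles: dark points 0.1..0.13 from centre
d=np.hypot(P[...,0]-.495,P[...,1]-.093);m=(d>.1)&(d<.13)&(P[...,2]>.03)&(t["image"].mean(-1)<60)
Q=P[m];a=np.degrees(np.arctan2(Q[:,1]-.093,Q[:,0]-.495));print(np.histogram(a,36,(-180,180)))
for lo,hi in((60,140),(-140,-50)):
    z=Q[(a>lo)&(a<hi)];print(len(z),z.mean(0))
```

```text
top 4295 [0.49446923 0.09729504 0.08541358] 0.0005966032717176079 z 0.1040242061083606 [171. 162. 149.]
 knob [0.49316413 0.09803555] 134
scene 4088 [0.49543669 0.09298073 0.08627605] 0.0006165780285638245 z 0.10442373525159157 [184. 180. 170.]
 knob [0.49034066 0.08883774] 136
w3 10354 [0.45976385 0.07780242 0.05604029] 0.011145778541667276 z 0.1045767175137626 [177. 167. 156.]
dial px [0.39450584 0.09922221 0.06355249] [0.3896129  0.09447423 0.06236416] [0.3904432  0.10353134 0.05951894]
(array([ 0,  0,  0,  0,  0,  0,  0, 43, 40, 40, 35,  0,  0,  0,  0,  0,  0,
        0,  0,  0,  0,  0,  0,  0,  0, 48, 44, 45, 66,  3,  1,  0,  0,  1,
       14,  2]), array([-180., -170., -160., -150., -140., -130., -120., -110., -100.,
        -90.,  -80.,  -70.,  -60.,  -50.,  -40.,  -30.,  -20.,  -10.,
          0.,   10.,   20.,   30.,   40.,   50.,   60.,   70.,   80.,
         90.,  100.,  110.,  120.,  130.,  140.,  150.,  160.,  170.,
        180.]))
207 [0.49121032 0.20578313 0.07517255]
158 [ 0.4931681  -0.01405485  0.07458294]
```

The wrist view shows the probe held centrally at (257,290), the cooker's dial at (165,173), and the emptied stand at (380,170). The cooker's centre is about (0.494, 0.096) and its yaw is about 0. I'll hover over the left end of the arc, just outside the span where the port can be.

Emit:
{"api": "jog_arm", "payload": {"commands": [[-0.008,-0.003,0,0,0],[-0.01,-0.004,0,0,0],[-0.012,-0.0045,0,0,0],[-0.012,-0.0045,0,0,0],[-0.012,-0.0045,0,0,0],[-0.012,-0.0045,0,0,0],[-0.01,-0.004,0.005,0,0],[-0.008,-0.0034,0.01,0,0],[0,0,0.01,0,0],[0,0,0.01,0,0],[0,0,0.01,0,0],[0,0,0.005,0,0]]}}

```text
time_s: 7.23
eef_pos: [0.4776, 0.155, 0.1821]
orientation: [0.013, 1.0, -0.0, -0.002]
force: [-0.7, -0.0, -1.6]
grip_width: 0.0194
gripper_force: 49.2
```

Emit:
{"api": "jog_arm", "payload": {"commands": [[0,0,0.003,0,0],[0,0,0,0,0],[0,0,0,0,0]]}}

```text
time_s: 7.48
eef_pos: [0.4794, 0.1553, 0.1814]
orientation: [0.013, 1.0, -0.0, -0.0]
force: [0.0, -0.0, -0.9]
grip_width: 0.0193
gripper_force: 49.2
```

Run:
```python
from h import *
import pickle
o=get_obs();print(o["time_s"],o["eef_pos"],o["orientation"],o["force"],o["torque"])
c=cam("scene");pickle.dump(c,open("s4.pkl","wb"))
save({"image":cv2.resize(c["image"][120:270,250:450],(800,600),interpolation=cv2.INTER_CUBIC)},"s4")
```

```text
7.4833 [0.47942125 0.15527227 0.18137495] [ 1.26907184e-02  9.99919469e-01 -3.96121093e-06 -2.07805410e-05] [ 0.04895382 -0.03478448 -0.88170436] [0.02074246 0.01358466 0.00904573]
```

View pics/s4.png

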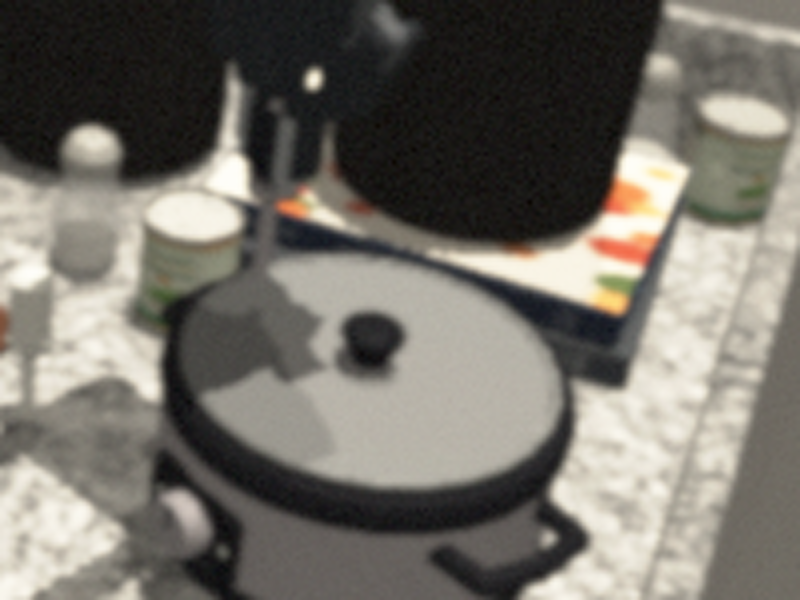

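Run:
```python
from h import *
import pickle
c=pickle.load(open("s4.pkl","rb"))
def pr(p):
    q=c["rotation"].T@(np.array(p)-c["xyz"]);return (np.array([q[0]/q[2]*c["fx"]+c["cx"],q[1]/q[2]*c["fy"]+c["cy"]])-[250,120])*4
for z in(.122,.147,.172):print(z,pr([.4787,.1553,z]))
print("stem pixel at crop y 270,200,120 x:",263,272,284)
print("1mm x",pr([.4797,.1553,.122])-pr([.4787,.1553,.122]),"1mm y",pr([.4787,.1563,.122])-pr([.4787,.1553,.122]))
```

```text
0.122 [256.60607207 273.43482937]
0.147 [262.33280647 229.90607523]
0.172 [268.27056163 184.77335802]
stem pixel at crop y 270,200,120 x: 263 272 284
1mm x [ 1.64297393 -0.58695477] 1mm y [-1.30132194 -1.0369308 ]
```

Run:
```python
from h import *
import pickle
c=pickle.load(open("s4.pkl","rb"));g=c["image"].mean(-1).astype(int);P=cloud(c)
for v in range(142,196,2):print(v,g[v,306:330],(c["depth"][v,310:326:2]).round(2))
```

```text
142 [ 91 150 180 166 122  86  68  53  36  23  29  23  24  27  27  27  18  27
  32  41  77 112 120  93] [0.75 0.75 0.75 0.75 0.75 0.73 0.72 0.71]
144 [ 96 148 171 156 118  85  66  46  31  26  25  37  47  47  41  34  29  27
  27  27  30  27  27  29] [0.75 0.   0.75 0.76 0.76 0.73 0.72 0.72]
146 [119 161 175 153 109  81  59  36  23  24  36  57  73  75  59  41  29  26
  31  28  26  24  30  28] [0.76 0.75 0.75 0.75 0.75 0.72 0.72 0.72]
148 [148 186 183 142  98  72  51  30  24  24  20  26  42  53  55  48  37  25
  31  28  26  29  19  22] [0.76 0.75 0.75 0.74 0.74 0.73 0.73 0.72]
150 [169 196 178 135  95  68  44  24  22  18  17  24  29  50  72  81  75  62
  40  28  27  29  23  28] [0.76 0.76 0.75 0.75 0.74 0.73 0.73 0.73]
152 [187 202 174 126  88  62  39  20  24  22  16  21  34  60  79  90  88  66
  45  32  30  30  30  32] [0.76 0.76 0.75 0.75 0.74 0.73 0.73 0.73]
154 [211 217 194 146  97  65  37  23  22  19  19  23  42  63  86  88  81  64
  42  29  27  31  25  33] [0.76 0.76 0.75 0.75 0.74 0.74 0.   0.73]
156 [204 210 191 153 100  60  31  16  20  19  22  23  45  67  85  86  71  54
  33  27
[... 2114 characters left out ...]
  54  67  80  92  97 109 126 141 151 159 163 163 168
 166 168 165 168 168 171] [1.   1.01 0.79 0.79 0.84 0.84 0.84 0.84]
188 [119 105  89  81  79  87  90  91  94 100 112 136 160 171 176 178 176 179
 176 179 179 175 176 176] [0.83 0.83 0.8  0.8  0.84 0.84 0.83 0.83]
190 [ 88  86  88  90  92  96  96  97  97  99  96 106 117 140 155 168 172 176
 179 179 176 177 176 177] [0.83 0.83 0.8  0.83 0.83 0.83 0.83 0.83]
192 [ 95  95  98  96  96  98  96  98  95  97  94  99  96  97 113 136 160 174
 176 178 177 179 178 178] [0.82 0.82 0.82 0.82 0.82 0.82 0.82 0.83]
194 [ 96  97  96  97  95  97  97  96  96  96  98  98  98  96  98 111 134 158
 170 174 176 176 177 178] [0.82 0.81 0.82 0.82 0.81 0.82 0.82 0.82]
```

Emit:
{"api": "jog_arm", "payload": {"commands": [[0,-0.001,0.003,0,0],[0,-0.0013,0.003,0,0],[0,0,0.003,0,0],[0,0,0.002,0,0],[0,0,0.0008,0,0],[0,0,0.0008,0,0],[0,0,0.0008,0,0],[0,0,0.0008,0,0]]}}

```text
time_s: 8.2
eef_pos: [0.4796, 0.1528, 0.1671]
orientation: [0.013, 1.0, -0.0, 0.0]
force: [-0.4, -0.1, -0.3]
grip_width: 0.0196
gripper_force: 49.2
```

Emit:
{"api": "jog_arm", "payload": {"commands": [[0,0,0.0008,0,0],[0,0,0.0008,0,0],[0,0,0.0004,0,0],[0,0,0,0,0]]}}

```text
time_s: 8.53
eef_pos: [0.4796, 0.1527, 0.1652]
orientation: [0.013, 1.0, -0.0, 0.0]
force: [-0.0, -0.3, 0.1]
grip_width: 0.0195
gripper_force: 49.5
```

Emit:
{"api": "jog_arm", "payload": {"commands": [[0,0,0.0008,0,0],[0,0,0.0004,0,0],[0,0,0,0,0]]}}

```text
time_s: 8.78
eef_pos: [0.4798, 0.1528, 0.165]
orientation: [0.013, 1.0, 0.0, 0.0]
force: [-2.6, -1.5, 9.9]
grip_width: 0.0196
gripper_force: 51.0
```

Run:
```python
from h import *
o=get_obs();M=R.from_quat(o["orientation"]).as_matrix();print(o["force"],o["eef_pos"])
for a in np.arange(105,255,3.15):
    f=lambda t:.06*np.array([np.cos(np.radians(t)),np.sin(np.radians(t)),0])
    d=M.T@(f(a+3.15)-f(a));print(round(a+3.15,1),(d[:2]/2*1e5).round().astype(int),end="; ")
```

```text
[-2.5854413  -1.47789185  9.85483105] [0.47975788 0.15278394 0.16498416]
108.2 [157 -51]; 111.3 [154 -60]; 114.5 [150 -68]; 117.6 [146 -76]; 120.8 [142 -84]; 123.9 [137 -92]; 127.1 [132 -99]; 130.2 [ 126 -106]; 133.4 [ 120 -113]; 136.5 [ 114 -119]; 139.7 [ 107 -125]; 142.8 [ 100 -131]; 146.0 [  93 -136]; 149.1 [  85 -141]; 152.3 [  77 -146]; 155.4 [  69 -150]; 158.6 [  61 -153]; 161.7 [  52 -156]; 164.9 [  43 -159]; 168.0 [  35 -161]; 171.2 [  26 -163]; 174.3 [  17 -164]; 177.5 [   8 -165]; 180.6 [  -1 -165]; 183.8 [ -10 -165]; 186.9 [ -20 -164]; 190.1 [ -28 -162]; 193.2 [ -37 -161]; 196.4 [ -46 -158]; 199.5 [ -55 -156]; 202.7 [ -63 -152]; 205.8 [ -72 -149]; 209.0 [ -80 -144]; 212.1 [ -87 -140]; 215.3 [ -95 -135]; 218.4 [-102 -129]; 221.6 [-109 -124]; 224.7 [-116 -117]; 227.9 [-122 -111]; 231.0 [-128 -104]; 234.2 [-134  -97]; 237.3 [-139  -89]; 240.5 [-143  -82]; 243.6 [-148  -74]; 246.8 [-151  -65]; 249.9 [-155  -57]; 253.1 [-158  -48]; 256.2 [-160  -40];
```

Contact was felt at TCP z 0.165, with a stiffness of about 10 N/mm. I'll feel along the arc in small light steps, watching for a step where the support force vanishes.

Emit:
{"api": "jog_arm", "payload": {"commands": [[0.00157,-0.00051,-0.0015,0,0],[0.00157,-0.00051,0,0,0],[0,0,0.0005,0,0],[0,0,0.0005,0,0],[0,0,0.0002,0,0],[0,0,0,0,0]]}}

```text
time_s: 9.28
eef_pos: [0.4762, 0.1517, 0.165]
orientation: [0.013, 1.0, -0.0, -0.0]
force: [-2.5, -0.8, 10.0]
grip_width: 0.019
gripper_force: 51.0
```

Emit:
{"api": "jog_arm", "payload": {"commands": [[0.00154,-0.0006,-0.0012,0,0],[0.00154,-0.0006,0,0,0],[0,0,0.0005,0,0],[0,0,0.0005,0,0],[0,0,0.0002,0,0],[0,0,0,0,0]]}}

```text
time_s: 9.78
eef_pos: [0.4732, 0.1506, 0.165]
orientation: [0.013, 1.0, -0.0, -0.0]
force: [-3.1, -1.6, 10.5]
grip_width: 0.0198
gripper_force: 51.1
```

Emit:
{"api": "jog_arm", "payload": {"commands": [[0.0015,-0.00068,-0.0012,0,0],[0.0015,-0.00068,0,0,0],[0,0,0.0005,0,0],[0,0,0.0005,0,0],[0,0,0.0002,0,0],[0,0,0,0,0]]}}

```text
time_s: 10.28
eef_pos: [0.4701, 0.1493, 0.165]
orientation: [0.013, 1.0, -0.0, -0.0]
force: [-2.4, -1.3, 10.8]
grip_width: 0.0195
gripper_force: 51.1
```

Emit:
{"api": "jog_arm", "payload": {"commands": [[0.00146,-0.00076,-0.0012,0,0],[0.00146,-0.00076,0,0,0],[0,0,0.0005,0,0],[0,0,0.0005,0,0],[0,0,0.0002,0,0],[0,0,0,0,0]]}}

```text
time_s: 10.78
eef_pos: [0.4672, 0.1478, 0.1649]
orientation: [0.013, 1.0, -0.0, -0.0]
force: [-3.1, -0.1, 11.2]
grip_width: 0.0192
gripper_force: 51.2
```

Emit:
{"api": "jog_arm", "payload": {"commands": [[0.00142,-0.00084,-0.0015,0,0],[0.00142,-0.00084,0,0,0],[0,0,0.0005,0,0],[0,0,0.0005,0,0],[0,0,0.0002,0,0],[0,0,0,0,0]]}}

```text
time_s: 11.28
eef_pos: [0.4641, 0.1462, 0.165]
orientation: [0.013, 1.0, -0.0, -0.0]
force: [-3.1, -1.3, 9.5]
grip_width: 0.0193
gripper_force: 50.9
```

Emit:
{"api": "jog_arm", "payload": {"commands": [[0.00137,-0.00092,-0.0012,0,0],[0.00137,-0.00092,0,0,0],[0,0,0.0005,0,0],[0,0,0.0005,0,0],[0,0,0.0002,0,0],[0,0,0,0,0]]}}

```text
time_s: 11.78
eef_pos: [0.4613, 0.1444, 0.165]
orientation: [0.013, 1.0, -0.0, -0.0]
force: [-2.0, -1.0, 9.7]
grip_width: 0.0194
gripper_force: 50.8
```

Emit:
{"api": "jog_arm", "payload": {"commands": [[0.00132,-0.00099,-0.0012,0,0],[0.00132,-0.00099,0,0,0],[0,0,0.0005,0,0],[0,0,0.0005,0,0],[0,0,0.0002,0,0],[0,0,0,0,0]]}}

```text
time_s: 12.28
eef_pos: [0.4587, 0.1425, 0.165]
orientation: [0.013, 1.0, -0.0, -0.0]
force: [-2.8, -1.4, 9.6]
grip_width: 0.0196
gripper_force: 50.7
```

Emit:
{"api": "jog_arm", "payload": {"commands": [[0.00126,-0.00106,-0.0012,0,0],[0.00126,-0.00106,0,0,0],[0,0,0.0005,0,0],[0,0,0.0005,0,0],[0,0,0.0002,0,0],[0,0,0,0,0]]}}

```text
time_s: 12.78
eef_pos: [0.4562, 0.1405, 0.165]
orientation: [0.013, 1.0, -0.0, -0.0]
force: [-2.0, -0.3, 9.2]
grip_width: 0.0197
gripper_force: 50.7
```

Emit:
{"api": "jog_arm", "payload": {"commands": [[0.0012,-0.00113,-0.0012,0,0],[0.0012,-0.00113,0,0,0],[0,0,0.0005,0,0],[0,0,0.0005,0,0],[0,0,0.0002,0,0],[0,0,0,0,0]]}}

```text
time_s: 13.28
eef_pos: [0.4537, 0.1382, 0.165]
orientation: [0.013, 1.0, -0.0, -0.0]
force: [-2.7, -0.7, 8.6]
grip_width: 0.0194
gripper_force: 50.7
```

Emit:
{"api": "jog_arm", "payload": {"commands": [[0.00114,-0.00119,-0.0012,0,0],[0.00114,-0.00119,0,0,0],[0,0,0.0005,0,0],[0,0,0.0005,0,0],[0,0,0.0002,0,0],[0,0,0,0,0]]}}

```text
time_s: 13.78
eef_pos: [0.4514, 0.1359, 0.165]
orientation: [0.013, 1.0, -0.0, -0.0]
force: [-2.3, -0.7, 7.9]
grip_width: 0.0193
gripper_force: 50.7
```

Emit:
{"api": "jog_arm", "payload": {"commands": [[0.00107,-0.00125,-0.0012,0,0],[0.00107,-0.00125,0,0,0],[0,0,0.0005,0,0],[0,0,0.0005,0,0],[0,0,0.0002,0,0],[0,0,0,0,0]]}}

```text
time_s: 14.28
eef_pos: [0.4492, 0.1335, 0.165]
orientation: [0.013, 1.0, -0.0, -0.0]
force: [-1.9, -1.5, 8.4]
grip_width: 0.0194
gripper_force: 50.7
```

Emit:
{"api": "jog_arm", "payload": {"commands": [[0.001,-0.00131,-0.0012,0,0],[0.001,-0.00131,0,0,0],[0,0,0.0005,0,0],[0,0,0.0005,0,0],[0,0,0.0002,0,0],[0,0,0,0,0]]}}

```text
time_s: 14.78
eef_pos: [0.4471, 0.1309, 0.165]
orientation: [0.013, 1.0, -0.0, -0.0]
force: [-2.3, -1.2, 9.2]
grip_width: 0.0191
gripper_force: 50.7
```

Emit:
{"api": "jog_arm", "payload": {"commands": [[0.00093,-0.00136,-0.0012,0,0],[0.00093,-0.00136,0,0,0],[0,0,0.0005,0,0],[0,0,0.0005,0,0],[0,0,0.0002,0,0],[0,0,0,0,0]]}}

```text
time_s: 15.28
eef_pos: [0.4452, 0.1282, 0.165]
orientation: [0.013, 1.0, -0.0, -0.0]
force: [-2.6, -1.7, 9.0]
grip_width: 0.0193
gripper_force: 50.7
```

Emit:
{"api": "jog_arm", "payload": {"commands": [[0.00085,-0.00141,-0.0012,0,0],[0.00085,-0.00141,0,0,0],[0,0,0.0005,0,0],[0,0,0.0005,0,0],[0,0,0.0002,0,0],[0,0,0,0,0]]}}

```text
time_s: 15.78
eef_pos: [0.4435, 0.1255, 0.165]
orientation: [0.013, 1.0, -0.0, -0.0]
force: [-2.8, -1.6, 8.2]
grip_width: 0.0194
gripper_force: 50.7
```

Emit:
{"api": "jog_arm", "payload": {"commands": [[0.00077,-0.00146,-0.0012,0,0],[0.00077,-0.00146,0,0,0],[0,0,0.0005,0,0],[0,0,0.0005,0,0],[0,0,0.0002,0,0],[0,0,0,0,0]]}}

```text
time_s: 16.28
eef_pos: [0.4419, 0.1226, 0.165]
orientation: [0.013, 1.0, -0.0, -0.0]
force: [-2.8, -1.3, 9.2]
grip_width: 0.0191
gripper_force: 50.7
```

Emit:
{"api": "jog_arm", "payload": {"commands": [[0.00069,-0.0015,-0.0012,0,0],[0.00069,-0.0015,0,0,0],[0,0,0.0005,0,0],[0,0,0.0005,0,0],[0,0,0.0002,0,0],[0,0,0,0,0]]}}

```text
time_s: 16.78
eef_pos: [0.4405, 0.1196, 0.165]
orientation: [0.013, 1.0, -0.0, -0.0]
force: [-2.4, -1.1, 8.0]
grip_width: 0.0194
gripper_force: 50.7
```

Emit:
{"api": "jog_arm", "payload": {"commands": [[0.00061,-0.00153,-0.0012,0,0],[0.00061,-0.00153,0,0,0],[0,0,0.0005,0,0],[0,0,0.0005,0,0],[0,0,0.0002,0,0],[0,0,0,0,0]]}}

```text
time_s: 17.28
eef_pos: [0.4392, 0.1166, 0.165]
orientation: [0.013, 1.0, -0.0, -0.0]
force: [-2.4, -0.8, 8.6]
grip_width: 0.019
gripper_force: 50.7
```

Emit:
{"api": "jog_arm", "payload": {"commands": [[0.00052,-0.00156,-0.0012,0,0],[0.00052,-0.00156,0,0,0],[0,0,0.0005,0,0],[0,0,0.0005,0,0],[0,0,0.0002,0,0],[0,0,0,0,0]]}}

```text
time_s: 17.78
eef_pos: [0.438, 0.1135, 0.165]
orientation: [0.013, 1.0, -0.0, -0.0]
force: [-2.1, -0.7, 8.8]
grip_width: 0.019
gripper_force: 50.7
```

Emit:
{"api": "jog_arm", "payload": {"commands": [[0.00043,-0.00159,-0.0012,0,0],[0.00043,-0.00159,0,0,0],[0,0,0.0005,0,0],[0,0,0.0005,0,0],[0,0,0.0002,0,0],[0,0,0,0,0]]}}

```text
time_s: 18.28
eef_pos: [0.4372, 0.1103, 0.165]
orientation: [0.013, 1.0, -0.0, 0.0]
force: [-2.8, -1.4, 8.7]
grip_width: 0.0191
gripper_force: 50.6
```

Emit:
{"api": "jog_arm", "payload": {"commands": [[0.00035,-0.00161,-0.0012,0,0],[0.00035,-0.00161,0,0,0],[0,0,0.0005,0,0],[0,0,0.0005,0,0],[0,0,0.0002,0,0],[0,0,0,0,0]]}}

```text
time_s: 18.78
eef_pos: [0.4364, 0.1071, 0.165]
orientation: [0.013, 1.0, -0.0, 0.0]
force: [-2.0, -0.7, 7.6]
grip_width: 0.0192
gripper_force: 50.6
```

Emit:
{"api": "jog_arm", "payload": {"commands": [[0.00026,-0.00163,-0.0012,0,0],[0.00026,-0.00163,0,0,0],[0,0,0.0005,0,0],[0,0,0.0005,0,0],[0,0,0.0002,0,0],[0,0,0,0,0]]}}

```text
time_s: 19.28
eef_pos: [0.4358, 0.1039, 0.165]
orientation: [0.013, 1.0, -0.0, -0.0]
force: [-2.4, -2.2, 8.7]
grip_width: 0.0195
gripper_force: 50.6
```

Emit:
{"api": "jog_arm", "payload": {"commands": [[0.00017,-0.00164,-0.0012,0,0],[0.00017,-0.00164,0,0,0],[0,0,0.0005,0,0],[0,0,0.0005,0,0],[0,0,0.0002,0,0],[0,0,0,0,0]]}}

```text
time_s: 19.78
eef_pos: [0.4354, 0.1006, 0.165]
orientation: [0.013, 1.0, -0.0, 0.0]
force: [-2.8, -0.3, 8.1]
grip_width: 0.0193
gripper_force: 50.6
```

Emit:
{"api": "jog_arm", "payload": {"commands": [[8e-05,-0.00165,-0.0012,0,0],[8e-05,-0.00165,0,0,0],[0,0,0.0005,0,0],[0,0,0.0005,0,0],[0,0,0.0002,0,0],[0,0,0,0,0]]}}

```text
time_s: 20.28
eef_pos: [0.4352, 0.0973, 0.165]
orientation: [0.013, 1.0, -0.0, 0.0]
force: [-1.8, -1.0, 8.1]
grip_width: 0.0194
gripper_force: 50.6
```

Emit:
{"api": "jog_arm", "payload": {"commands": [[0,-0.00165,-0.0012,0,0],[0,-0.00165,0,0,0],[0,0,0.0005,0,0],[0,0,0.0005,0,0],[0,0,0.0002,0,0],[0,0,0,0,0]]}}

```text
time_s: 20.78
eef_pos: [0.4351, 0.094, 0.165]
orientation: [0.013, 1.0, -0.0, 0.0]
force: [-0.8, -1.6, 9.2]
grip_width: 0.019
gripper_force: 50.6
```

Emit:
{"api": "jog_arm", "payload": {"commands": [[-0.0001,-0.00165,-0.0012,0,0],[-0.0001,-0.00165,0,0,0],[0,0,0.0005,0,0],[0,0,0.0005,0,0],[0,0,0.0002,0,0],[0,0,0,0,0]]}}

```text
time_s: 21.28
eef_pos: [0.4352, 0.0907, 0.165]
orientation: [0.013, 1.0, -0.0, 0.0]
force: [-1.5, -1.1, 8.5]
grip_width: 0.0189
gripper_force: 50.6
```

Emit:
{"api": "jog_arm", "payload": {"commands": [[-0.0002,-0.00164,-0.0012,0,0],[-0.0002,-0.00164,0,0,0],[0,0,0.0005,0,0],[0,0,0.0005,0,0],[0,0,0.0002,0,0],[0,0,0,0,0]]}}

```text
time_s: 21.78
eef_pos: [0.4356, 0.0874, 0.165]
orientation: [0.013, 1.0, -0.0, 0.0]
force: [-2.2, -0.1, 8.2]
grip_width: 0.0193
gripper_force: 50.6
```

Emit:
{"api": "jog_arm", "payload": {"commands": [[-0.00028,-0.00162,-0.0012,0,0],[-0.00028,-0.00162,0,0,0],[0,0,0.0005,0,0],[0,0,0.0005,0,0],[0,0,0.0002,0,0],[0,0,0,0,0]]}}

```text
time_s: 22.28
eef_pos: [0.4361, 0.0842, 0.165]
orientation: [0.013, 1.0, -0.0, 0.0]
force: [-2.5, -0.8, 8.0]
grip_width: 0.0194
gripper_force: 50.6
```

Emit:
{"api": "jog_arm", "payload": {"commands": [[-0.00037,-0.00161,-0.0012,0,0],[-0.00037,-0.00161,0,0,0],[0,0,0.0005,0,0],[0,0,0.0005,0,0],[0,0,0.0002,0,0],[0,0,0,0,0]]}}

```text
time_s: 22.78
eef_pos: [0.4368, 0.0809, 0.165]
orientation: [0.013, 1.0, -0.0, 0.0]
force: [-1.6, -0.5, 7.8]
grip_width: 0.02
gripper_force: 50.6
```

Emit:
{"api": "jog_arm", "payload": {"commands": [[-0.00046,-0.00158,-0.0012,0,0],[-0.00046,-0.00158,0,0,0],[0,0,0.0005,0,0],[0,0,0.0005,0,0],[0,0,0.0002,0,0],[0,0,0,0,0]]}}

```text
time_s: 23.28
eef_pos: [0.4376, 0.0777, 0.165]
orientation: [0.013, 1.0, -0.0, 0.0]
force: [-1.8, -1.4, 8.9]
grip_width: 0.0193
gripper_force: 50.6
```

Emit:
{"api": "jog_arm", "payload": {"commands": [[-0.00055,-0.00156,-0.0012,0,0],[-0.00055,-0.00156,0,0,0],[0,0,0.0005,0,0],[0,0,0.0005,0,0],[0,0,0.0002,0,0],[0,0,0,0,0]]}}

```text
time_s: 23.78
eef_pos: [0.4387, 0.0746, 0.165]
orientation: [0.013, 1.0, -0.0, 0.0]
force: [-1.9, -0.3, 7.1]
grip_width: 0.0194
gripper_force: 50.5
```

Emit:
{"api": "jog_arm", "payload": {"commands": [[-0.00063,-0.00152,-0.0012,0,0],[-0.00063,-0.00152,0,0,0],[0,0,0.0005,0,0],[0,0,0.0005,0,0],[0,0,0.0002,0,0],[0,0,0,0,0]]}}

```text
time_s: 24.28
eef_pos: [0.4399, 0.0715, 0.165]
orientation: [0.013, 1.0, -0.0, 0.0]
force: [-1.6, -0.7, 7.8]
grip_width: 0.019
gripper_force: 50.5
```

Emit:
{"api": "jog_arm", "payload": {"commands": [[-0.00072,-0.00149,-0.0012,0,0],[-0.00072,-0.00149,0,0,0],[0,0,0.0005,0,0],[0,0,0.0005,0,0],[0,0,0.0002,0,0],[0,0,0,0,0]]}}

```text
time_s: 24.78
eef_pos: [0.4412, 0.0685, 0.165]
orientation: [0.013, 1.0, -0.0, 0.0]
force: [-1.8, -0.8, 8.3]
grip_width: 0.0194
gripper_force: 50.5
```

Emit:
{"api": "jog_arm", "payload": {"commands": [[-0.0008,-0.00144,-0.0012,0,0],[-0.0008,-0.00144,0,0,0],[0,0,0.0005,0,0],[0,0,0.0005,0,0],[0,0,0.0002,0,0],[0,0,0,0,0]]}}

```text
time_s: 25.28
eef_pos: [0.4428, 0.0656, 0.165]
orientation: [0.013, 1.0, -0.0, 0.0]
force: [-2.2, -1.0, 6.9]
grip_width: 0.0196
gripper_force: 50.5
```

Emit:
{"api": "jog_arm", "payload": {"commands": [[-0.00087,-0.0014,-0.0012,0,0],[-0.00087,-0.0014,0,0,0],[0,0,0.0005,0,0],[0,0,0.0005,0,0],[0,0,0.0002,0,0],[0,0,0,0,0]]}}

```text
time_s: 25.78
eef_pos: [0.4445, 0.0628, 0.165]
orientation: [0.013, 1.0, -0.0, 0.0]
force: [-0.4, -0.9, 8.2]
grip_width: 0.0194
gripper_force: 50.5
```

Emit:
{"api": "jog_arm", "payload": {"commands": [[-0.00095,-0.00135,-0.0012,0,0],[-0.00095,-0.00135,0,0,0],[0,0,0.0005,0,0],[0,0,0.0005,0,0],[0,0,0.0002,0,0],[0,0,0,0,0]]}}

```text
time_s: 26.28
eef_pos: [0.4463, 0.06, 0.165]
orientation: [0.013, 1.0, -0.0, 0.0]
force: [-1.8, -0.6, 8.5]
grip_width: 0.0196
gripper_force: 50.5
```

Emit:
{"api": "jog_arm", "payload": {"commands": [[-0.00102,-0.00129,-0.0012,0,0],[-0.00102,-0.00129,0,0,0],[0,0,0.0005,0,0],[0,0,0.0005,0,0],[0,0,0.0002,0,0],[0,0,0,0,0]]}}

```text
time_s: 26.78
eef_pos: [0.4483, 0.0574, 0.165]
orientation: [0.013, 1.0, -0.0, 0.0]
force: [-1.7, 0.1, 8.2]
grip_width: 0.019
gripper_force: 50.5
```

Emit:
{"api": "jog_arm", "payload": {"commands": [[-0.00109,-0.00124,-0.0012,0,0],[-0.00109,-0.00124,0,0,0],[0,0,0.0005,0,0],[0,0,0.0005,0,0],[0,0,0.0002,0,0],[0,0,0,0,0]]}}

```text
time_s: 27.28
eef_pos: [0.4504, 0.0549, 0.165]
orientation: [0.013, 1.0, -0.0, 0.0]
force: [-2.3, -0.6, 7.1]
grip_width: 0.0195
gripper_force: 50.5
```

Emit:
{"api": "jog_arm", "payload": {"commands": [[-0.00116,-0.00117,-0.0012,0,0],[-0.00116,-0.00117,0,0,0],[0,0,0.0005,0,0],[0,0,0.0005,0,0],[0,0,0.0002,0,0],[0,0,0,0,0]]}}

```text
time_s: 27.78
eef_pos: [0.4527, 0.0525, 0.165]
orientation: [0.013, 1.0, -0.0, 0.0]
force: [-1.2, -1.8, 5.8]
grip_width: 0.0193
gripper_force: 50.4
```

Emit:
{"api": "jog_arm", "payload": {"commands": [[-0.00122,-0.00111,-0.0012,0,0],[-0.00122,-0.00111,0,0,0],[0,0,0.0005,0,0],[0,0,0.0005,0,0],[0,0,0.0002,0,0],[0,0,0,0,0]]}}

```text
time_s: 28.28
eef_pos: [0.4551, 0.0502, 0.1649]
orientation: [0.013, 1.0, -0.0, 0.0]
force: [-2.0, -0.1, 6.8]
grip_width: 0.0193
gripper_force: 50.2
```

Emit:
{"api": "jog_arm", "payload": {"commands": [[-0.00128,-0.00104,-0.0012,0,0],[-0.00128,-0.00104,0,0,0],[0,0,0.0005,0,0],[0,0,0.0005,0,0],[0,0,0.0002,0,0],[0,0,0,0,0]]}}

```text
time_s: 28.78
eef_pos: [0.4576, 0.0481, 0.165]
orientation: [0.013, 1.0, -0.0, 0.0]
force: [-1.7, -1.0, 6.4]
grip_width: 0.0194
gripper_force: 50.3
```

Emit:
{"api": "jog_arm", "payload": {"commands": [[-0.00134,-0.00097,-0.0012,0,0],[-0.00134,-0.00097,0,0,0],[0,0,0.0005,0,0],[0,0,0.0005,0,0],[0,0,0.0002,0,0],[0,0,0,0,0]]}}

```text
time_s: 29.28
eef_pos: [0.4603, 0.0461, 0.165]
orientation: [0.013, 1.0, -0.0, 0.0]
force: [-1.1, -0.4, 6.2]
grip_width: 0.0195
gripper_force: 50.4
```

Emit:
{"api": "jog_arm", "payload": {"commands": [[-0.00139,-0.00089,-0.0012,0,0],[-0.00139,-0.00089,0,0,0],[0,0,0.0005,0,0],[0,0,0.0005,0,0],[0,0,0.0002,0,0],[0,0,0,0,0]]}}

```text
time_s: 29.78
eef_pos: [0.463, 0.0442, 0.165]
orientation: [0.013, 1.0, -0.0, 0.0]
force: [-1.4, -0.7, 6.1]
grip_width: 0.0192
gripper_force: 50.4
```

Emit:
{"api": "jog_arm", "payload": {"commands": [[-0.00143,-0.00082,-0.0012,0,0],[-0.00143,-0.00082,0,0,0],[0,0,0.0005,0,0],[0,0,0.0005,0,0],[0,0,0.0002,0,0],[0,0,0,0,0]]}}

```text
time_s: 30.28
eef_pos: [0.4658, 0.0425, 0.165]
orientation: [0.013, 1.0, -0.0, 0.0]
force: [-0.6, -0.5, 6.1]
grip_width: 0.0194
gripper_force: 50.4
```

Emit:
{"api": "jog_arm", "payload": {"commands": [[-0.00148,-0.00074,-0.0012,0,0],[-0.00148,-0.00074,0,0,0],[0,0,0.0005,0,0],[0,0,0.0005,0,0],[0,0,0.0002,0,0],[0,0,0,0,0]]}}

```text
time_s: 30.78
eef_pos: [0.4686, 0.041, 0.1645]
orientation: [0.013, 1.0, -0.0, 0.0]
force: [0.8, -1.4, 1.5]
grip_width: 0.0193
gripper_force: 49.6
```

Emit:
{"api": "jog_arm", "payload": {"commands": [[-0.00151,-0.00065,-0.0012,0,0],[-0.00151,-0.00065,0,0,0],[0,0,0.0005,0,0],[0,0,0.0005,0,0],[0,0,0.0002,0,0],[0,0,0,0,0]]}}

```text
time_s: 31.28
eef_pos: [0.4714, 0.0397, 0.1645]
orientation: [0.013, 1.0, -0.0, 0.0]
force: [0.5, -1.2, -0.8]
grip_width: 0.0192
gripper_force: 49.3
```

Emit:
{"api": "jog_arm", "payload": {"commands": [[-0.00155,-0.00057,-0.0012,0,0],[-0.00155,-0.00057,0,0,0],[0,0,0.0005,0,0],[0,0,0.0005,0,0],[0,0,0.0002,0,0],[0,0,0,0,0]]}}

```text
time_s: 31.78
eef_pos: [0.4747, 0.0384, 0.1648]
orientation: [0.013, 1.0, -0.0, 0.0]
force: [0.3, 0.3, 3.9]
grip_width: 0.0195
gripper_force: 49.8
```

Found it: the support force vanished around TCP (0.470, 0.040) and came back one step later. I go back to the middle and lower slowly.

Emit:
{"api": "jog_arm", "payload": {"commands": [[0,0,-0.0012,0,0],[0.002,0.0007,0,0,0],[0.0018,0.0008,0,0,0],[0,0,0.0006,0,0],[0,0,0.0006,0,0],[0,0,0.0006,0,0],[0,0,0.0006,0,0],[0,0,0,0,0]]}}

```text
time_s: 32.45
eef_pos: [0.4705, 0.0401, 0.1632]
orientation: [0.013, 1.0, -0.0, -0.0]
force: [-1.1, 0.0, -0.8]
grip_width: 0.0198
gripper_force: 49.4
```

Emit:
{"api": "jog_arm", "payload": {"commands": [[0,0,0.0008,0,0],[0,0,0.0008,0,0],[0,0,0.0008,0,0],[0,0,0.0008,0,0],[0,0,0.0008,0,0],[0,0,0.0008,0,0],[0,0,0.0008,0,0],[0,0,0,0,0]]}}

```text
time_s: 33.12
eef_pos: [0.4705, 0.04, 0.1575]
orientation: [0.013, 1.0, -0.0, -0.0]
force: [-0.3, -0.4, -1.9]
grip_width: 0.0192
gripper_force: 49.3
```

Emit:
{"api": "jog_arm", "payload": {"commands": [[0,0,0.0012,0,0],[0,0,0.0012,0,0],[0,0,0.0012,0,0],[0,0,0.0012,0,0],[0,0,0.0012,0,0],[0,0,0.0012,0,0],[0,0,0.0012,0,0],[0,0,0.0012,0,0],[0,0,0.0012,0,0],[0,0,0.0012,0,0]]}}

```text
time_s: 33.95
eef_pos: [0.4706, 0.0401, 0.1456]
orientation: [0.013, 1.0, -0.0, -0.0]
force: [-1.0, -0.4, -1.8]
grip_width: 0.0196
gripper_force: 49.3
```

Emit:
{"api": "jog_arm", "payload": {"commands": [[0,0,0.0012,0,0],[0,0,0.0012,0,0],[0,0,0.0012,0,0],[0,0,0.0012,0,0],[0,0,0.0012,0,0],[0,0,0.0012,0,0],[0,0,0.0012,0,0],[0,0,0.0012,0,0],[0,0,0.0012,0,0],[0,0,0.0012,0,0]]}}

```text
time_s: 34.78
eef_pos: [0.4706, 0.0401, 0.1336]
orientation: [0.013, 1.0, -0.0, -0.0]
force: [0.4, 0.0, -0.6]
grip_width: 0.0194
gripper_force: 49.3
```

Stem going in freely. Now the last part: 0.1336 down to about 0.115.

Emit:
{"api": "jog_arm", "payload": {"commands": [[0,0,0.0012,0,0],[0,0,0.0012,0,0],[0,0,0.0012,0,0],[0,0,0.0012,0,0],[0,0,0.0012,0,0],[0,0,0.0012,0,0],[0,0,0.0012,0,0],[0,0,0.0012,0,0],[0,0,0.0012,0,0],[0,0,0.0012,0,0],[0,0,0.0008,0,0],[0,0,0.0008,0,0]]}}

```text
time_s: 35.78
eef_pos: [0.4706, 0.0401, 0.12]
orientation: [0.013, 1.0, -0.0, -0.0]
force: [0.3, -1.0, -0.9]
grip_width: 0.0193
gripper_force: 49.3
```

Emit:
{"api": "jog_arm", "payload": {"commands": [[0,0,0.0008,0,0],[0,0,0.0008,0,0],[0,0,0.0008,0,0],[0,0,0.0006,0,0],[0,0,0,0,0]]}}

```text
time_s: 36.2
eef_pos: [0.4705, 0.0401, 0.117]
orientation: [0.013, 1.0, -0.0, -0.0]
force: [-0.2, -0.5, -1.8]
grip_width: 0.0191
gripper_force: 49.3
```

Emit:
{"api": "jog_arm", "payload": {"commands": [[0,0,0.0006,0,0],[0,0,0.0006,0,0],[0,0,0.0006,0,0],[0,0,0.0004,0,0],[0,0,0,0,0]]}}

```text
time_s: 36.62
eef_pos: [0.4706, 0.04, 0.1149]
orientation: [0.013, 1.0, -0.0, 0.0]
force: [-0.3, -0.7, 0.5]
grip_width: 0.0195
gripper_force: 49.3
```

Emit:
{"api": "jog_arm", "payload": {"commands": [[0,0,0.0005,0,0],[0,0,0.0005,0,0],[0,0,0,0,0]]}}

```text
time_s: 36.87
eef_pos: [0.4707, 0.0401, 0.1145]
orientation: [0.013, 1.0, -0.0, 0.0]
force: [-2.5, -0.3, 8.4]
grip_width: 0.0195
gripper_force: 50.7
```

Seated: 8.4 N at the predicted depth. I ease off, open part way (the knob is near) and rise straight up.

Emit:
{"api": "jog_arm", "payload": {"commands": [[0,0,-0.0005,0,0],[0,0,0,0,12],[0,0,0,0,24],[0,0,0,0,28],[0,0,0,0,32],[0,0,0,0,36],[0,0,0,0,40],[0,0,0,0,44],[0,0,0,0,46],[0,0,0,0,46],[0,0,0,0,46]]}}

```text
time_s: 37.78
eef_pos: [0.4706, 0.0401, 0.1144]
orientation: [0.013, 1.0, -0.0, -0.0]
force: [-0.8, -0.1, 0.2]
grip_width: 0.0395
gripper_force: 0.0
```

Emit:
{"api": "jog_arm", "payload": {"commands": [[0,0,-0.003,0,46],[0,0,-0.005,0,46],[0,0,-0.008,0,46],[0,0,-0.01,0,46],[0,0,-0.01,0,46],[0,0,-0.012,0,46],[0,0,-0.014,0,46],[0,0,-0.014,0,46],[0,0,-0.014,0,46],[0,0,-0.014,0,46],[0,0,-0.01,0,46],[0,0,0,0,46]]}}

```text
time_s: 38.78
eef_pos: [0.4722, 0.04, 0.231]
orientation: [0.013, 1.0, -0.0, 0.002]
force: [0.9, 0.7, 0.0]
grip_width: 0.0391
gripper_force: 0.0
```

Run:
```python
from h import *
o=get_obs();print(o["time_s"],o["eef_pos"],o["force"],o["grip_width"])
c=cam("wrist");s=cam("scene");P=cloud(c)
m=(np.hypot(P[...,0]-.4700,P[...,1]-.040)<.02)&(P[...,2]>.11)&(P[...,2]<.18)
print("top z",np.percentile(P[m][:,2],[50,95]),"expect .149",np.median(P[m][P[m][:,2]>.145],0))
save({"image":np.hstack([c["image"][:,56:456],cv2.resize(s["image"][130:274,265:415],(400,384))])},"fin")
```

```text
38.7833 [0.47218524 0.03999338 0.23104288] [0.89537175 0.73766627 0.00766633] 0.03907995843034603
top z [0.14713975 0.14925429] expect .149 [0.47028852 0.03966003 0.14797535]
```

View pics/fin.png

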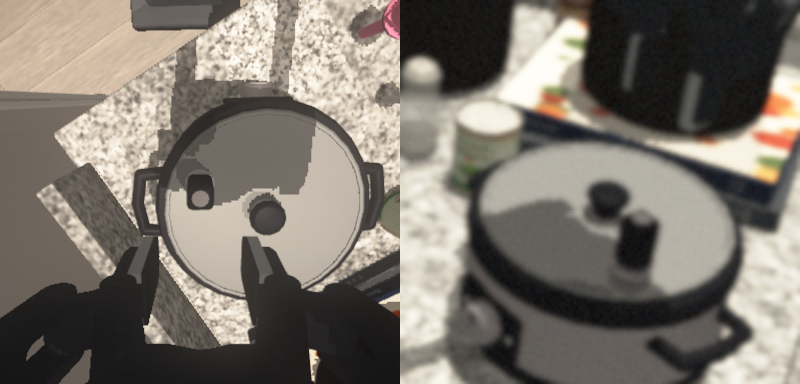

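The pictures show the probe upright in the lid at (200,192) in the wrist view and (635,240) in the scene view. Its collar is on the lid, with the top at about 0.148 m, and the gripper is clear.

```bash
python3 -c "
from workcell import finish_job
print(finish_job())"
```

```text
the job is handed in; nothing more can be done
None
```

The probe is out of its stand and seated upright in the lid's port, collar on the lid and released; I found the port by feel, and the job is handed in at about 39 s of the 70 s allowed, though the hand-in gave no verdict.

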